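# Pull two sockets off the clip strip

### The arm

A 6-joint arm with a two-finger parallel gripper is mounted at the origin on the work surface; the furniture and walls round the work are solid. World frame = base frame: x ahead of the robot, y to its left, z up, the work surface at z = 0. Lengths are in m, angles in rad, forces in N, time in s.
With the tool pointing down it reaches from about 0.4 to 0.825 m from the base axis. Payload 7 kg.
Tool frame: the origin (TCP) lies where the fingers leave the gripper's body, on its centre line; the fingertips stand ctrl.tip_extent ahead of it and the grasp point (between the pads) lies 54 mm ahead of it (ctrl.tip_extent is the distance from the TCP to the fingertips, in m); z points along the fingers, y is the direction in which the jaws open and shut (so a half turn about z gives the same grasp; the last joint's range is limited). The gripper opens to 85 mm and grips with 20 to 120 N. Pads are 22 mm wide; open, the fingers measure 114 mm over their backs; the gripper's body (76 mm by 85 mm) begins 54 mm behind the grasp point. The pads swing forward as they close: fully open they stand 13 mm farther back than shut.
Start: joints at [1.557, 0.359, 0.012, 0, -1.224, -0.288], TCP at [0.201, 0.644, 0.304] pointing down, gripper open.
Joint ranges: [-3.07, 3.07], [-1.43, 2.12], [-1.02, 1.25], [-3.03, 1.67], [-3.05, -0], [-3.03, 3.03]. Speed limits (rad/s): [2.39, 2.39, 3.01, 3.14, 3.14, 3.14].

### API

Orientations are given as a unit quaternion [x, y, z, w].
In Python, from station import get_obs, optics, order, ctrl gives the robot as it stands.
- The arm moves only by the shell command python3 -m pendant 'ROWS' [FORCE]. ROWS is JSON, a list of rows, each a list of 7 numbers: the shift along the tool's x, y, z in mm, then the turn, a rotation vector about the tool's x, y, z in degrees, then the closure, from -1 (fully open) to 1 (shut). A call has 1 to 20 rows; each row shifts and turns the pose as measured when the row begins, along the tool's axes as they then stand; what a row does not reach is not made up. A row lasts 1/12 s, in which the tool goes at most 41.7 mm and 7.16 degrees, less where a joint would pass 70% of its speed; a pose out of reach is approached as far as the arm can. A call with a gripper value outside its range is refused whole. The fingers move at their own pace and stop on an object; FORCE is the grip in N (left out, the last holds). Time passes only in rows, so rows that do not move let the fingers close. It gives the time, the measured TCP pose, the force and the opening at its end, in the units of the state.
- get_obs(): the state, without advancing time (a new reading comes with each control period).
- optics.snapshot(name): name is "side" or "top"; returns the picture (420x560x3 uint8, red, green, blue); there is no depth.
- optics.camera_params(name): a dict with "fx", "fy", "cx", "cy" (pixels), "R" (3x3) and "t" (3): a world point X has camera coordinates R X + t. Camera axes: x right, y down, z forward; pixel columns grow to the right and rows downward; lengths in m; the calibration is good to about 2 mm. A picture is of the moment at which its call begins. camera_params takes no time and is no camera call.
- order.sign_off(): hands the job in, once; it reports no verdict.
The state is a dict: "time_s": time; "joint_pos": joint angles; "qd": joint speeds; "joint_torque": joint torques, N m; "tcp_pos": TCP position; "orientation": TCP orientation; "contact_force": force on the tool from outside, world axes, zero at the start; "torque": the same for the moment, N m; "finger_gap": finger opening in m.
Only numpy, scipy, OpenCV 4.12 (cv2) and the standard library are available. Lean on these libraries where they do the work, as an engineer would, in place of code of your own. Each camera call takes 0.05 s, during which the arm holds its last target.

### The job

Pull the socket with the red sleeve straight up off its sprung stud on the clip strip and stand it upright in the round steel parts tray; then do the same with the blue-sleeved socket, so that both stand in the tray side by side. Take them one at a time, red first, and leave the yellow and green sockets clipped on the strip.

Things in the scene. Friction and masses are not known exactly. Their poses are not given: they have to be found in the camera images.
- red_socket_center (a point): steel socket with red sleeve: upright cylinder, 32 mm diameter, 46 mm tall, 0.11 kg; this point is its centre, 23 mm above its underside; z along it, up. Starts fully down on any one of the strip's studs, held by two sprung balls: a straight upward pull of 10 to 15 N snaps it off, clear after 16 mm of lift. Grasp its sleeve, 19 to 41 mm above its underside
- blue_socket_center (a point): steel socket with blue sleeve: upright cylinder, 32 mm diameter, 46 mm tall, 0.11 kg; this point is its centre, 23 mm above its underside; z along it, up. Starts fully down on any one of the strip's studs, held by two sprung balls: a straight upward pull of 10 to 15 N snaps it off, clear after 16 mm of lift. Grasp its sleeve, 19 to 41 mm above its underside
- yellow_socket_center (a point): steel socket with yellow sleeve: upright cylinder, 32 mm diameter, 46 mm tall, 0.11 kg; this point is its centre, 23 mm above its underside; z along it, up. Starts fully down on any one of the strip's studs, held by two sprung balls: a straight upward pull of 10 to 15 N snaps it off, clear after 16 mm of lift. Grasp its sleeve, 19 to 41 mm above its underside. Stays clipped
- green_socket_center (a point): steel socket with green sleeve: upright cylinder, 32 mm diameter, 46 mm tall, 0.11 kg; this point is its centre, 23 mm above its underside; z along it, up. Starts fully down on any one of the strip's studs, held by two sprung balls: a straight upward pull of 10 to 15 N snaps it off, clear after 16 mm of lift. Grasp its sleeve, 19 to 41 mm above its underside. Stays clipped
- strip_top (a point): clip strip, fixed: rail 215 mm long (its y), 36 mm wide (its x); this point is the centre of its top face, 12 mm above the bench. Four square steel studs, 13 mm wide, 16 mm tall, in a row along y at -82.5, -27.5, 27.5 and 82.5 mm; a clipped socket's underside lies on the top face. Neighbouring sockets are 23 mm apart, so close the fingers along x
- tray_center (a point): round steel parts tray, fixed to the bench by its magnet: 124 mm outside diameter at the rim, rim 22 mm above the bench, sloping side; this point is the centre of its inner floor, 4 mm above the bench, z up. The floor, about 90 mm across, is slightly dished: it rises about 4 mm to its edge, so a socket stood beside the centre leans some 5 degrees. Both sockets fit upright side by side, e.g. 24 mm either side of the centre

How it is judged:
On the way:
1. the red socket stands in the tray while the blue one is still clipped on the strip (horizontal distance between red_socket_center and tray_center below 0.045 m and z of red_socket_center in the frame of tray_center between 0.014 and 0.036 m and angle between red_socket_center's own z axis and vertical below 0.3 rad and z of blue_socket_center in the frame of strip_top below 0.028 m), for 0.2 s.
At the end, for the whole second after the job is handed in: the red and the blue socket both stand on the tray's floor (centre 14 to 36 mm above its middle), within 17 degrees of upright, their centres within 45 mm of the tray's centre; the yellow and green sockets are still clipped, lifted less than 5 mm (horizontal distance between each of red_socket_center, blue_socket_center and tray_center below 0.045 m and z of red_socket_center in the frame of tray_center between 0.014 and 0.036 m and angle between each of red_socket_center, blue_socket_center's own z axis and vertical below 0.3 rad and z of blue_socket_center in the frame of tray_center between 0.014 and 0.036 m and z of each of yellow_socket_center, green_socket_center in the frame of strip_top below 0.028 m); the robot touches nothing.
It fails at once if the yellow socket is pulled off or moved by more than 12 mm (distance of yellow_socket_center from where it was at the start of the episode above 0.012 m).
It fails at once if the green socket is pulled off or moved by more than 12 mm (distance of green_socket_center from where it was at the start of the episode above 0.012 m).
It also fails if it takes over 51 s, if anything falls off the work surface, if the arm or the gripper's body presses on something with over 40 N, if the wrist force passes 120 N, or if a joint passes its speed limit or range.

## Working session

There is one attempt and no reset: what is moved stays moved. The work goes in short steps, Python scripts to look and compute and a shell command to move; the robot and the scene stay as the last step left them, time stands still between calls to the robot, and variables do not carry over. Pictures are saved under pics/ and viewed, and the job is handed in when it is done.

```bash
ls; mkdir -p pics; python3 - <<'E'
from station import get_obs, optics, order, ctrl
import cv2
print(get_obs(), ctrl.tip_extent)
for n in("top","side"):
    cv2.imwrite(f"pics/{n}0.png",optics.snapshot(n)[:,:,::-1])
    p=optics.camera_params(n);print(n,p)
E
```

```text
pics
{'time_s': 0.0, 'joint_pos': array([ 1.55710447e+00,  3.59353325e-01,  1.10200260e-02, -3.66482349e-04,
       -1.22411473e+00, -2.88099457e-01]), 'qd': array([ 5.35865649e-04, -1.01988872e-03, -8.90140576e-04, -1.64243929e-04,
       -4.26252533e-04, -2.60298631e-05]), 'joint_torque': array([ 1.12100315e-03, -5.83327746e+01,  2.93426853e+01,  6.93700477e+00,
       -5.89450661e-03, -1.42198040e-06]), 'tcp_pos': array([0.200534  , 0.64411569, 0.30296545]), 'orientation': array([ 9.88627101e-01, -1.50385314e-01, -5.77141069e-05,  8.41653661e-04]), 'contact_force': array([-0.28496206, -0.03364709, -0.34457859]), 'torque': array([-0.02475736, -0.02773418,  0.00712609]), 'finger_gap': 0.08534308144011019} 0.0726
top {'fx': 433.0669775713148, 'fy': 433.0669775713148, 'cx': 285.88098819571326, 'cy': 206.2366018843557, 'R': array([[-0.02740035, -0.99956438,  0.01096684],
       [-0.98136078,  0.02481052, -0.19056616],
       [ 0.19021105, -0.015984  , -0.98161309]]), 't': array([-0.04719381,  0.55724335,  0.82078191])}
side {'fx': 443.86779733936226, 'fy': 443.86779733936226, 'cx': 287.6105568189187, 'cy': 216.6098113040734, 'R': array([[-0.97029885, -0.24180327, -0.00716388],
       [-0.09631309,  0.4133081 , -0.90548341],
       [ 0.22190974, -0.87789953, -0.4243212 ]]), 't': array([0.50517037, 0.14842147, 0.70020828])}
```

View pics/top0.png

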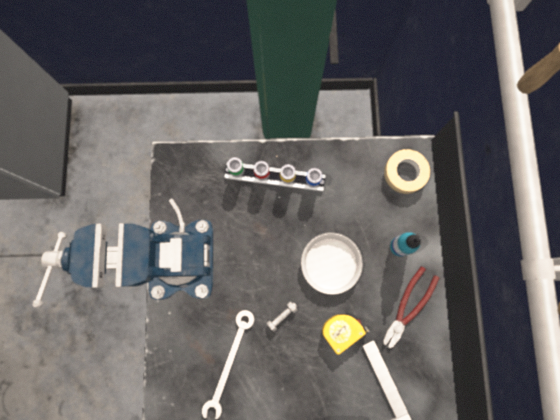

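View pics/side0.png

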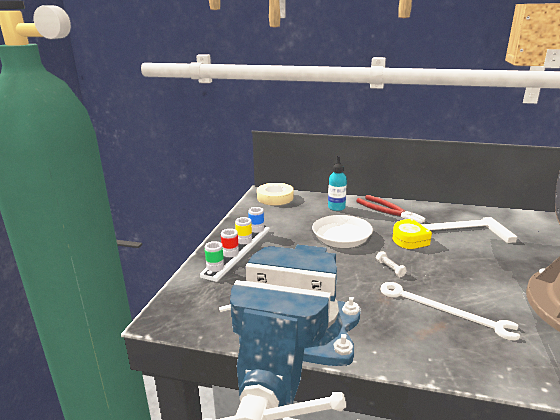

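Top view: the sockets, left to right, are green (235,164), red (261,170), yellow (288,173) and blue (314,177), with the tray at about (332,263). The gas bottle stands just beyond the strip, at about (290,130). The side view shows the same order: red (230,240), blue (256,218), tray (342,231). Next I'll measure them.

```bash
cat > h.py <<'E'
import numpy as np,cv2
from station import get_obs, optics, order, ctrl
def ray(n,u,v):
    p=optics.camera_params(n);R=np.array(p["R"]);t=np.array(p["t"])
    return -R.T@t, R.T@np.array([(u-p["cx"])/p["fx"],(v-p["cy"])/p["fy"],1])
def onz(n,u,v,z):
    c,d=ray(n,u,v);return c+d*(z-c[2])/d[2]
def px(n,X):
    p=optics.camera_params(n);c=np.array(p["R"])@np.array(X)+p["t"]
    return p["fx"]*c[0]/c[2]+p["cx"],p["fy"]*c[1]/c[2]+p["cy"]
def two(a,b):
    (c1,d1),(c2,d2)=ray("top",*a),ray("side",*b)
    s=np.linalg.lstsq(np.c_[d1,-d2],c2-c1,rcond=None)[0]
    P,Q=c1+s[0]*d1,c2+s[1]*d2
    return (P+Q)/2,np.linalg.norm(P-Q)
HUE={"red":[(0,8),(172,180)],"blue":[(108,128)],"yellow":[(22,34)],"green":[(50,80)]}
def mask(img,col,roi):
    h=cv2.cvtColor(img,cv2.COLOR_RGB2HSV);m=np.zeros(h.shape[:2],np.uint8)
    for a,b in HUE[col]: m|=cv2.inRange(h,(a,110,50),(b,255,255))
    k=np.zeros_like(m);x0,y0,x1,y1=roi;k[y0:y1,x0:x1]=m[y0:y1,x0:x1];return k
def blob(m):
    c=max(cv2.findContours(m,0,2)[0],key=cv2.contourArea)
    M=cv2.moments(c);return (M["m10"]/M["m00"],M["m01"]/M["m00"]),cv2.boundingRect(c),cv2.contourArea(c)
E
python3 - <<'E'
from h import *
for n in("top","side"): print(n,ray(n,280,210)[0])
t=cv2.imread("pics/top0.png")[:,:,::-1].copy();s=cv2.imread("pics/side0.png")[:,:,::-1].copy()
for c in HUE:
    b1=blob(mask(t,c,(215,150,335,195)));b2=blob(mask(s,c,(195,195,280,275)))
    print(c,b1,b2, onz("top",*b1[0],.042),onz("side",*b2[0],.042))
cv2.imwrite("pics/z1.png",cv2.resize(t[140:200,215:335,::-1],None,fx=6,fy=6,interpolation=2))
cv2.imwrite("pics/z2.png",cv2.resize(s[195:285,195:395,::-1],None,fx=4,fy=4,interpolation=2))
cv2.imwrite("pics/z3.png",cv2.resize(t[215:315,280:400,::-1],None,fx=5,fy=5,interpolation=2))
E
```

```text
top [ 0.38944184 -0.04787937  0.91239956]
side [0.34907812 0.67552057 0.43512538]
red ((262.2795698924731, 175.91397849462365), (254, 172, 16, 7), 15.5) ((229.43964562569212, 242.4330011074197), (220, 235, 19, 14), 150.5) [ 0.62339261 -0.01486132  0.042     ] [ 0.63271015 -0.00341276  0.042     ]
blue ((309.2564102564102, 182.28205128205127), (306, 178, 13, 7), 6.5) ((259.7142857142857, 215.42857142857142), (253, 213, 11, 6), 3.5) [ 0.60739578 -0.11183491  0.042     ] [ 0.61318896 -0.13020642  0.042     ]
yellow ((284.875, 179.375), (281, 177, 10, 5), 4.0) ((243.58742138364778, 229.78616352201257), (235, 224, 17, 12), 132.5) [ 0.61484127 -0.06152205  0.042     ] [ 0.62421566 -0.05895315  0.042     ]
green ((237.5238095238095, 172.47619047619045), (233, 170, 9, 5), 3.5) ((213.80982236154648, 256.17345872518285), (205, 248, 19, 15), 159.5) [0.63202006 0.03637054 0.042     ] [0.64140546 0.05064527 0.042     ]
```

View pics/z1.png

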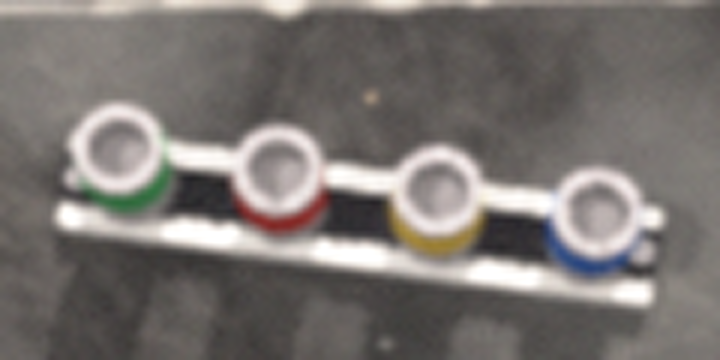

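View pics/z2.png

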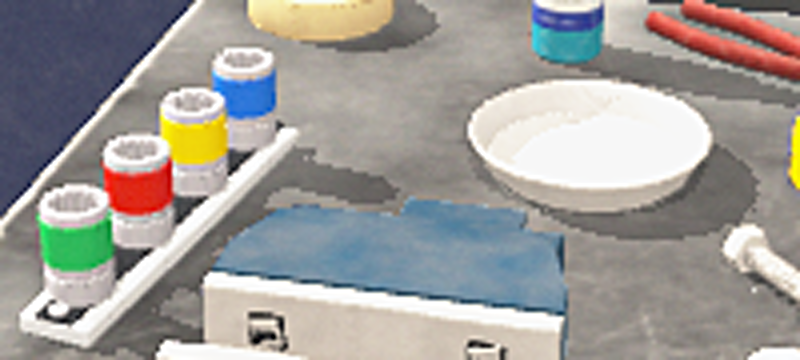

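View pics/z3.png

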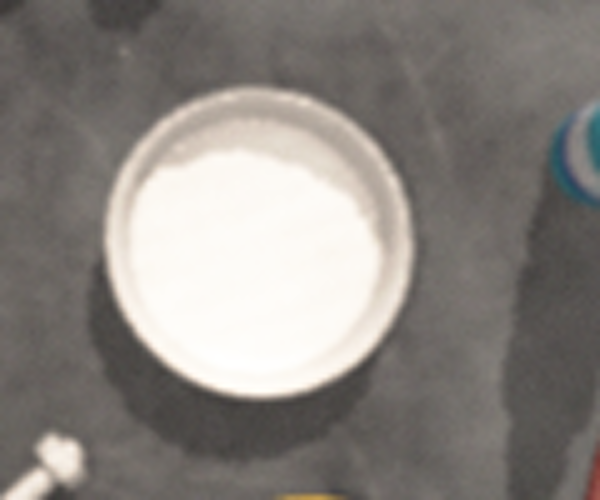

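The crops show the socket top rings clearly. In z1 their centres are about green (122,147), red (279,169), yellow (437,190) and blue (598,211). The tray rim in z3 spans x 104–413 and y 86–399. I'll use these for casting rays.

```bash
python3 - <<'E'
from h import *
T=np.array([(122,147),(279,169),(437,190),(598,211)]);T=(T+.5)/6-.5+[215,140]
S=np.array([(75,202),(138,152),(194,104),(243,61)]);S=(S+.5)/4-.5+[195,195]
P=[]
for a,b in zip(T,S):
    P.append(onz("top",*a,.058)); print(P[-1].round(4),onz("side",*b,.058).round(4),two(a,b))
P=np.array(P)[:,:2]; c=P.mean(0); u=(P[3]-P[0])/np.linalg.norm(P[3]-P[0])
print("c",c,"u",u,np.linalg.norm(np.diff(P,axis=0),axis=1),"yaw",np.degrees(np.arctan2(*u[::-1])))
for k in(-82.5,-27.5,27.5,82.5): print(c+u*k/1000)
r=(np.array([258.5,242.5])+.5)/5-.5+[280,215]
print("tray",onz("top",*r,.022))
s=(np.array([590,143])+.5)/4-.5+[195,195]; print("tray side",onz("side",*s,.022))
s=(np.array([590,135])+.5)/4-.5+[195,195]; print("tray side",onz("side",*s,.022))
# bottle
print(onz("top",290,138,0),onz("top",262,138,.0),onz("top",318,138,0))
print(px("top",get_obs()["tcp_pos"]),px("side",get_obs()["tcp_pos"]))
# vise pts
for q in [(160,230),(212,230),(212,290),(170,200),(165,285)]: print(q,onz("top",*q,.05),onz("top",*q,.08))
from scipy.spatial.transform import Rotation as Ro
print(Ro.from_quat(get_obs()["orientation"]).as_matrix().round(3))
E
```

```text
[0.6455 0.04   0.058 ] [0.6453 0.0401 0.058 ] (array([0.64539155, 0.04002218, 0.05795249]), np.float64(0.00014974152515238507))
[ 0.6364 -0.0133  0.058 ] [ 0.6354 -0.0118  0.058 ] (array([ 0.63635835, -0.0133491 ,  0.05717375]), np.float64(0.0005171090957186627))
[ 0.6277 -0.0669  0.058 ] [ 0.6271 -0.0668  0.058 ] (array([ 0.6274111 , -0.06698083,  0.05794652]), np.float64(0.0005427273661004564))
[ 0.619  -0.1214  0.058 ] [ 0.6193 -0.1215  0.058 ] (array([ 0.61911991, -0.12141442,  0.05800887]), np.float64(0.00033752284371577724))
c [ 0.63211412 -0.04041217] u [-0.16194454 -0.98679986] [0.05412286 0.05430535 0.05521881] yaw -99.31978213907747
[0.64547454 0.04099881]
[ 0.63656759 -0.01327518]
[ 0.62766064 -0.06754917]
[ 0.61875369 -0.12182316]
tray [ 0.44122911 -0.1519821   0.022     ]
tray side [ 0.43999472 -0.13999008  0.022     ]
tray side [ 0.44121961 -0.14910987  0.022     ]
[ 0.71986758 -0.07607215  0.        ] [ 0.72131906 -0.01412492  0.        ] [ 0.71841393 -0.13811177  0.        ]
(np.float64(-258.8740676615844), np.float64(456.6144322521709)) (np.float64(1626.7534919180798), np.float64(1277.5938693564947))
(160, 230) [0.51450163 0.19121125 0.05      ] [0.51015122 0.18289409 0.08      ]
(212, 230) [0.51181267 0.08739054 0.05      ] [0.5075558  0.08268495 0.08      ]
(212, 290) [0.39372846 0.08679563 0.05      ] [0.39357934 0.08211074 0.08      ]
(170, 200) [0.57537404 0.17270399 0.05      ] [0.56890608 0.16503063 0.08      ]
(165, 285) [0.40583456 0.17846627 0.05      ] [0.40526431 0.17059246 0.08      ]
[[ 0.955 -0.297 -0.   ]
 [-0.297 -0.955 -0.001]
 [ 0.     0.001 -1.   ]]
```

Red is at (0.637,-0.013), blue at (0.619,-0.122) and the tray at (0.441,-0.151). The strip direction means a jaw yaw of 170.7°. The two views agree to about 1 mm on the sockets; the rough side reading of the tray is less consistent, off by up to 12 mm. I'll swing around the base axis first, raising the tool slightly.

```bash
python3 -m pendant '[[10,0,-5,0,0,1,-1],[25,0,-5,0,0,2,-1],[36,0,-5,0,0,3.1,-1],[36,0,-5,0,0,3.1,-1],[36,0,-5,0,0,3.1,-1],[36,0,-5,0,0,3.1,-1],[36,0,-5,0,0,3.1,-1],[36,0,-5,0,0,3.1,-1],[36,0,-5,0,0,3.1,-1],[36,0,0,0,0,3.1,-1],[36,0,0,0,0,3.1,-1],[36,0,0,0,0,3.1,-1],[36,0,0,0,0,3.1,-1],[36,0,0,0,0,3.1,-1],[36,0,0,0,0,3.1,-1],[36,0,0,0,0,3.1,-1],[36,0,0,0,0,3.1,-1],[36,0,0,0,0,3.1,-1],[25,0,0,0,0,2,-1],[0,0,0,0,0,0,-1]]' 80
cat >> h.py <<'E'
from scipy.spatial.transform import Rotation as Ro
def goto(x,y,z,yaw=170.7):
    """tool-frame shift (mm) and turn (deg) to the target, tool down with tool y at yaw"""
    o=get_obs();R=Ro.from_quat(o["orientation"])
    a=np.radians(yaw);Y=np.array([np.cos(a),np.sin(a),0]);Z=np.array([0,0,-1.]);D=Ro.from_matrix(np.c_[np.cross(Y,Z),Y,Z])
    d=np.array([x,y,z])-o["tcp_pos"]
    print("t",o["time_s"],"tcp",o["tcp_pos"].round(4),"gap",round(o["finger_gap"],4),"F",o["contact_force"].round(1))
    print("shift now-axes",(R.inv().apply(d)*1000).round(1),"shift target-axes",(D.inv().apply(d)*1000).round(1),"turn",np.degrees((R.inv()*D).as_rotvec()).round(2))
E
python3 -c "
from h import *
goto(.6366,-.0133,.25)"
```

```text
time_s: 1.77
tcp_pos: [0.6594, 0.1875, 0.35]
orientation: [0.791, -0.612, 0.002, 0.007]
contact_force: [-0.2, -0.4, 0.6]
finger_gap: 0.0856
t 1.7667 tcp [0.6594 0.1875 0.35  ] gap 0.0856 F [-0.2 -0.4  0.6]
shift now-axes [187.4  71.8 102.7] shift target-axes [201.8  -9.9 100. ] turn [ 0.31 -0.73 23.86]
```

```bash
python3 -m pendant '[[15,6,5,0,0,2,-1],[24,8,10,0,0,3,-1],[26,7,10,0,0,3.2,-1],[26,5,10,0,0,3.2,-1],[26,4,10,0,0,3.2,-1],[26,2,10,0,0,3.2,-1],[26,1,10,0,0,3,-1],[20,0,10,0,0,2,-1],[0,0,0,0,0,0,-1]]'
python3 -c "
from h import *
goto(.6366,-.0133,.15)"
```

```text
time_s: 2.52
tcp_pos: [0.6377, -0.02, 0.2748]
orientation: [-0.643, 0.766, -0.003, -0.007]
contact_force: [0.4, 0.8, 0.2]
finger_gap: 0.0856
t 2.5167 tcp [ 0.6377 -0.02    0.2748] gap 0.0856 F [0.4 0.8 0.2]
shift now-axes [ -8.1   1.7 124.7] shift target-axes [ -6.5   2.1 124.8] turn [ 0.25 -0.79 -0.62]
```

```bash
python3 -m pendant '[[-4,1,15,0.2,-0.6,-0.6,-1],[-3,1,25,0.1,-0.3,0,-1],[0,0,30,0,0,0,-1],[0,0,30,0,0,0,-1],[0,0,20,0,0,0,-1],[0,0,0,0,0,0,-1],[0,0,0,0,0,0,-1]]'
python3 -c "
from h import *
goto(.6366,-.0133,.096)
for n in('top','side'):
    cv2.imwrite(f'pics/{n}1.png',optics.snapshot(n)[:,:,::-1])"
```

```text
time_s: 3.1
tcp_pos: [0.6384, -0.0161, 0.154]
orientation: [-0.646, 0.764, -0.001, 0.003]
contact_force: [0.7, 0.4, 0.0]
finger_gap: 0.0854
t 3.1 tcp [ 0.6384 -0.0161  0.154 ] gap 0.0854 F [0.7 0.4 0. ]
shift now-axes [-2.2  2.6 58. ] shift target-axes [-2.4  2.3 58. ] turn [-0.31  0.19 -0.29]
```

View pics/top1.png

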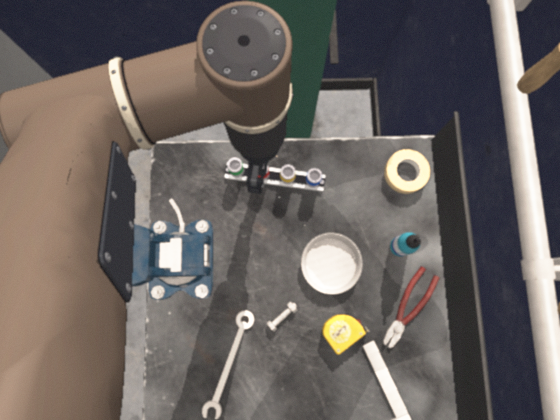

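View pics/side1.png

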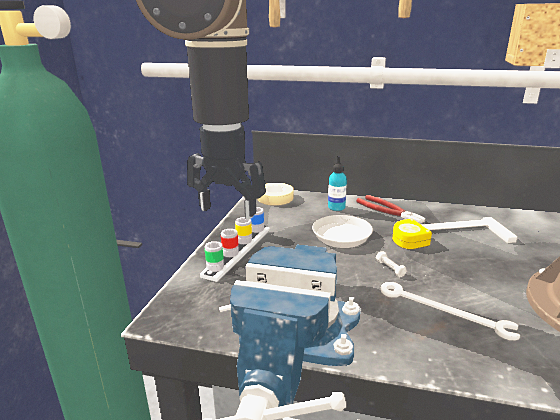

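The side view shows the open fingers above red, one at about (205,200) and the other at (248,207). The wrist is clear of the bottle, so I'll go down.

```bash
python3 -m pendant '[[-2,2,8,-0.3,0.2,-0.3,-1],[-1,1,10,0,0,0,-1],[0,0,10,0,0,0,-1],[0,0,5,0,0,0,-1],[0,0,0,0,0,0,-1]]'
python3 -c "
from h import *
goto(.6366,-.0133,.096)
print(get_obs()['joint_pos'].round(3))"
```

```text
time_s: 3.62
tcp_pos: [0.639, -0.0111, 0.1245]
orientation: [-0.648, 0.762, -0.002, 0.004]
contact_force: [-0.5, -0.5, 0.2]
finger_gap: 0.0859
t 3.6167 tcp [ 0.639  -0.0111  0.1245] gap 0.0859 F [-0.5 -0.5  0.2]
shift now-axes [ 2.7  2.3 28.5] shift target-axes [ 2.6  2.  28.5] turn [-0.55  0.21  0.1 ]
[ 0.288  0.456 -0.287  0.001 -0.817 -0.449]
```

```bash
python3 -m pendant '[[2,2,6,-0.4,0.2,0,-1],[0.5,1,8,-0.2,0,0,-1],[0,0.5,8,0,0,0,-1],[0,0.5,6,0,0,0,-1],[0,0,0,0,0,0,-1]]'
python3 -c "
from h import *
goto(.6366,-.0133,.096)"
```

```text
time_s: 4.03
tcp_pos: [0.6342, -0.0132, 0.0934]
orientation: [-0.648, 0.762, 0.001, -0.001]
contact_force: [-1.0, -0.8, -0.2]
finger_gap: 0.0852
t 4.0333 tcp [ 0.6342 -0.0132  0.0934] gap 0.0852 F [-1.  -0.8 -0.2]
shift now-axes [-0.3 -2.4 -2.6] shift target-axes [-0.3 -2.4 -2.6] turn [ 0.13 -0.02  0.09]
```

```bash
python3 -m pendant '[[0,-2.4,-2.5,0,0,0,-1],[0,0,0,0,0,0,-1]]'; python3 -c "
from h import *
goto(.6366,-.0133,.096)"
```

```text
time_s: 4.2
tcp_pos: [0.6365, -0.0138, 0.0953]
orientation: [-0.648, 0.762, 0.001, -0.002]
contact_force: [0.4, -0.1, -0.3]
finger_gap: 0.0854
t 4.2 tcp [ 0.6365 -0.0138  0.0953] gap 0.0854 F [ 0.4 -0.1 -0.3]
shift now-axes [-0.5 -0.1 -0.7] shift target-axes [-0.5 -0.1 -0.7] turn [ 0.21 -0.07  0.1 ]
```

```bash
python3 -m pendant '[[0,0,0,0,0,0,0],[0,0,0,0,0,0,0.5],[0,0,0,0,0,0,1],[0,0,0,0,0,0,1],[0,0,0,0,0,0,1],[0,0,0,0,0,0,1],[0,0,0,0,0,0,1],[0,0,0,0,0,0,1],[0,0,0,0,0,0,1],[0,0,0,0,0,0,1]]' 80; python3 -c "
from h import *
goto(.6366,-.0133,.14)
cv2.imwrite('pics/side2.png',cv2.resize(optics.snapshot('side')[100:300,130:330,::-1],None,fx=3,fy=3))"
```

```text
time_s: 5.03
tcp_pos: [0.6373, -0.0136, 0.0969]
orientation: [-0.648, 0.762, 0.0, -0.0]
contact_force: [-0.2, 0.6, 0.5]
finger_gap: 0.0302
t 5.0333 tcp [ 0.6373 -0.0136  0.0969] gap 0.0302 F [-0.2  0.6  0.5]
shift now-axes [ -0.2   0.8 -43.1] shift target-axes [ -0.2   0.7 -43.1] turn [ 0.07 -0.    0.1 ]
```

View pics/side2.png

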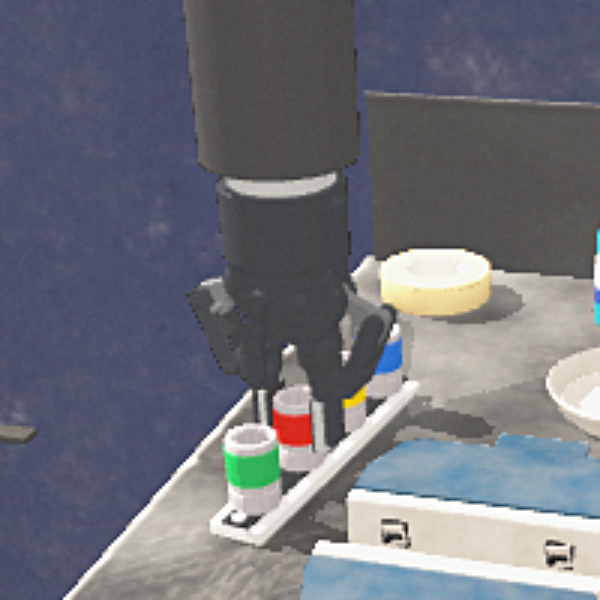

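The red socket sits between the pads (crop 293,418) and the gap reads 30 mm, so it is held. Now the straight pull.

```bash
python3 -m pendant '[[0,0,-4,0,0,0,1],[0,0,-5,0,0,0,1],[0,0,-6,0,0,0,1],[0,0,-6,0,0,0,1],[0,0,-6,0,0,0,1],[0,0,-6,0,0,0,1],[0,0,0,0,0,0,1]]'; python3 -c "
from h import *
goto(.6366,-.0133,.16)
cv2.imwrite('pics/side3.png',cv2.resize(optics.snapshot('side')[100:300,130:330,::-1],None,fx=3,fy=3))"
```

```text
time_s: 5.67
tcp_pos: [0.6373, -0.0137, 0.133]
orientation: [-0.648, 0.762, 0.001, -0.001]
contact_force: [-0.5, -0.9, -1.6]
finger_gap: 0.0303
t 5.6667 tcp [ 0.6373 -0.0137  0.133 ] gap 0.0303 F [-0.5 -0.9 -1.6]
shift now-axes [ -0.2   0.8 -27. ] shift target-axes [ -0.2   0.7 -27. ] turn [ 0.1  -0.02  0.09]
```

View pics/side3.png

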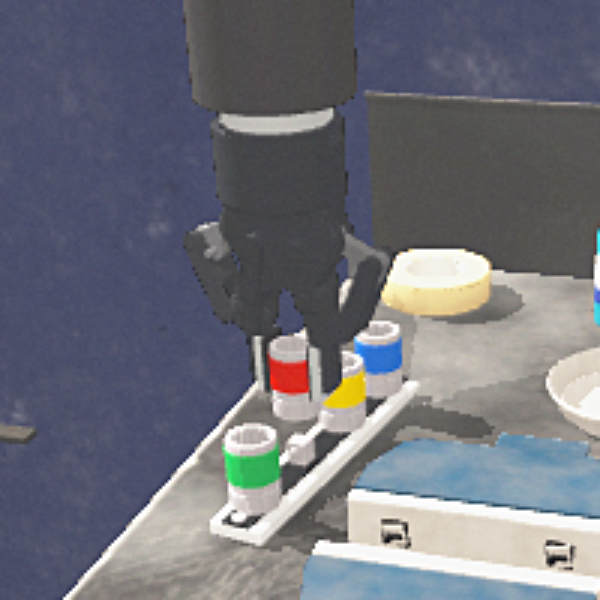

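Red is off its stud, which now shows at crop (300,445), and it hangs straight between the pads at (290,376). I'll raise it, then carry it to the tray's far (-y) half. Fixed yaw keeps the pair in line across the jaws.

```bash
python3 -m pendant '[[0,0,-15,0,0,0,1],[0,0,-20,0,0,0,1],[0,0,-10,0,0,0,1],[0,0,0,0,0,0,1]]'; python3 -c "
from h import *
print(px('side',(.6373,-.0137,.078)),'meas 226.7 225.3')
goto(.437,-.175,.17)"
```

```text
time_s: 6.05
tcp_pos: [0.636, -0.0139, 0.1784]
orientation: [-0.648, 0.762, 0.001, -0.002]
contact_force: [0.2, 0.2, -0.6]
finger_gap: 0.0301
(np.float64(227.86617550757074), np.float64(222.4254311926588)) meas 226.7 225.3
t 6.05 tcp [ 0.636  -0.0139  0.1784] gap 0.0301 F [ 0.2  0.2 -0.6]
shift now-axes [191.  170.5   9.3] shift target-axes [191.2 170.4   8.4] turn [ 0.26 -0.04  0.05]
```

```bash
python3 -m pendant '[[8,7,0,0.2,0,0,1],[16,15,0,0,0,0,1],[22,20,0,0,0,0,1],[22,20,0,0,0,0,1],[22,20,0,0,0,0,1],[22,20,0,0,0,0,1],[22,20,0,0,0,0,1],[22,20,0,0,0,0,1],[22,20,0,0,0,0,1],[12,10,0,0,0,0,1],[0,0,0,0,0,0,1]]'; python3 -c "
from h import *
goto(.437,-.175,.12)"
```

```text
time_s: 6.97
tcp_pos: [0.4167, -0.1806, 0.1686]
orientation: [-0.648, 0.762, 0.004, -0.004]
contact_force: [-0.4, -0.4, -2.0]
finger_gap: 0.0305
t 6.9667 tcp [ 0.4167 -0.1806  0.1686] gap 0.0305 F [-0.4 -0.4 -2. ]
shift now-axes [ -8.8 -19.6  48.4] shift target-axes [ -8.8 -19.1  48.6] turn [ 0.59 -0.03  0.05]
```

```bash
python3 -m pendant '[[-5,-10,8,0.4,0,0,1],[-4,-9,14,0.2,0,0,1],[0,0,14,0,0,0,1],[0,0,8,0,0,0,1],[0,0,0,0,0,0,1]]'; python3 -c "
from h import *
goto(.437,-.175,.0900)
for n in('top','side'):
    cv2.imwrite(f'pics/{n}4.png',optics.snapshot(n)[:,:,::-1])"
```

```text
time_s: 7.38
tcp_pos: [0.4357, -0.1758, 0.1221]
orientation: [-0.646, 0.763, -0.001, 0.001]
contact_force: [-0.5, 0.2, -1.9]
finger_gap: 0.03
t 7.3833 tcp [ 0.4357 -0.1758  0.1221] gap 0.03 F [-0.5  0.2 -1.9]
shift now-axes [-1.  -1.  32.1] shift target-axes [-1.  -1.1 32.1] turn [-0.17  0.   -0.16]
```

View pics/top4.png

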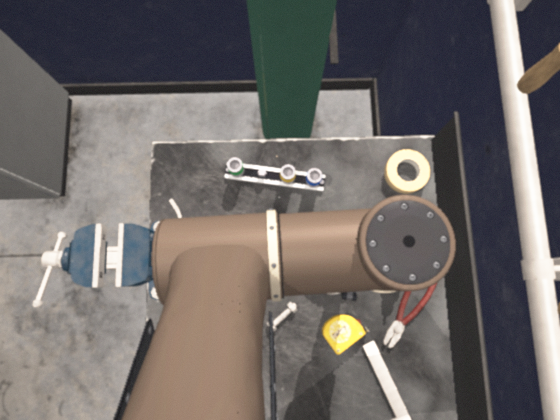

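View pics/side4.png

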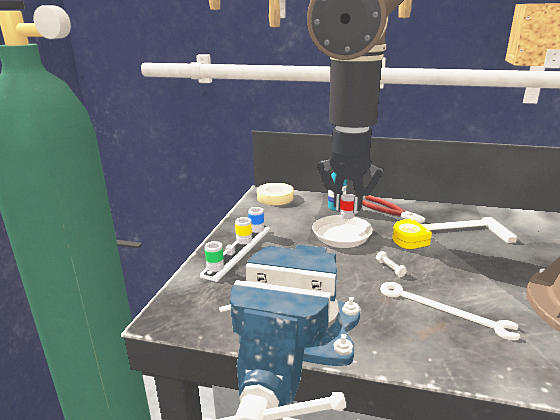

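Red is held over the back half of the tray, at side view (347,208) against a rim centre near (342,231). I'll lower it gently and watch the force.

```bash
python3 -m pendant '[[-1,-1,7,-0.2,0,-0.2,1],[0,0,7,0,0,0,1],[0,0,5,0,0,0,1],[0,0,3,0,0,0,1],[0,0,0,0,0,0,1]]'; python3 -c "
from h import *
goto(.437,-.175,.092)"
```

```text
time_s: 7.9
tcp_pos: [0.4388, -0.1748, 0.1011]
orientation: [-0.648, 0.761, -0.001, 0.002]
contact_force: [0.3, -0.9, -0.5]
finger_gap: 0.0304
t 7.9 tcp [ 0.4388 -0.1748  0.1011] gap 0.0304 F [ 0.3 -0.9 -0.5]
shift now-axes [0.5 1.8 9.1] shift target-axes [0.5 1.8 9.1] turn [-0.23  0.03  0.13]
```

```bash
python3 -m pendant '[[0,1,3,-0.1,0,0,1],[0,1,3,0,0,0,1],[0,0,1.5,0,0,0,1],[0,0,0,0,0,0,1]]'; python3 -c "
from h import *
goto(.437,-.175,.092)"
```

```text
time_s: 8.23
tcp_pos: [0.4367, -0.1745, 0.0929]
orientation: [-0.648, 0.761, -0.001, 0.001]
contact_force: [0.3, -0.1, 0.1]
finger_gap: 0.0301
t 8.2333 tcp [ 0.4367 -0.1745  0.0929] gap 0.0301 F [ 0.3 -0.1  0.1]
shift now-axes [ 0.5 -0.3  0.9] shift target-axes [ 0.5 -0.3  0.9] turn [-0.13  0.03  0.13]
```

```bash
python3 -m pendant '[[0,0,1.5,0,0,0,1],[0,0,0,0,0,0,1]]'; python3 -m pendant '[[0,0,1.5,0,0,0,1],[0,0,0,0,0,0,1]]'
```

```text
time_s: 8.4
tcp_pos: [0.4369, -0.1745, 0.0916]
orientation: [-0.648, 0.761, -0.001, 0.001]
contact_force: [0.2, 0.4, -0.1]
finger_gap: 0.0306
time_s: 8.57
tcp_pos: [0.437, -0.1745, 0.0916]
orientation: [-0.649, 0.761, -0.001, 0.001]
contact_force: [-0.8, 0.1, -0.5]
finger_gap: 0.0308
```

```bash
python3 -m pendant '[[0,0,2,0,0,0,1],[0,0,0,0,0,0,1]]'; python3 -m pendant '[[0,0,1,0,0,0,1],[0,0,0,0,0,0,1]]'; python3 -c "
from h import *
cv2.imwrite('pics/side5.png',cv2.resize(optics.snapshot('side')[120:270,250:450,::-1],None,fx=4,fy=4))"
```

```text
time_s: 8.73
tcp_pos: [0.4373, -0.1744, 0.0917]
orientation: [-0.649, 0.761, -0.002, 0.001]
contact_force: [-0.1, -0.6, -1.4]
finger_gap: 0.0299
time_s: 8.9
tcp_pos: [0.4376, -0.1743, 0.0916]
orientation: [-0.649, 0.761, -0.002, 0.002]
contact_force: [-0.6, 0.0, -0.7]
finger_gap: 0.0303
```

View pics/side5.png

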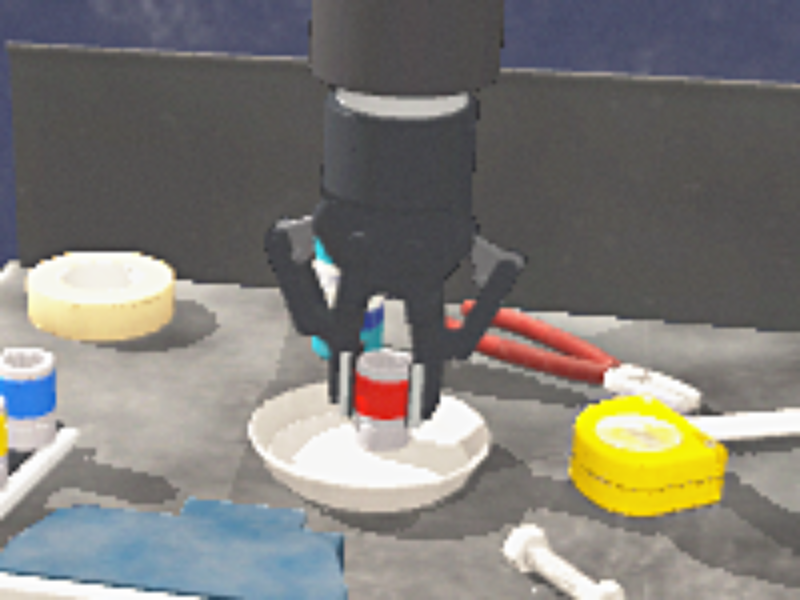

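The socket's base is on the tray floor: z has stalled at 0.0916, matching the expected contact height. It stands upright at crop (383,400). I'll open only partway so the fingers clear the rim, then rise.

```bash
python3 -m pendant '[[0,0,0,0,0,0,0.2],[0,0,0,0,0,0,0.1],[0,0,0,0,0,0,0],[0,0,0,0,0,0,-0.1],[0,0,0,0,0,0,-0.1],[0,0,0,0,0,0,-0.1],[0,0,0,0,0,0,-0.1]]'; python3 -c "
from h import *
cv2.imwrite('pics/side6.png',cv2.resize(optics.snapshot('side')[120:270,250:450,::-1],None,fx=4,fy=4))"
```

```text
time_s: 9.53
tcp_pos: [0.4382, -0.1745, 0.0909]
orientation: [-0.649, 0.761, -0.002, 0.002]
contact_force: [0.1, 0.0, 0.5]
finger_gap: 0.0466
```

View pics/side6.png

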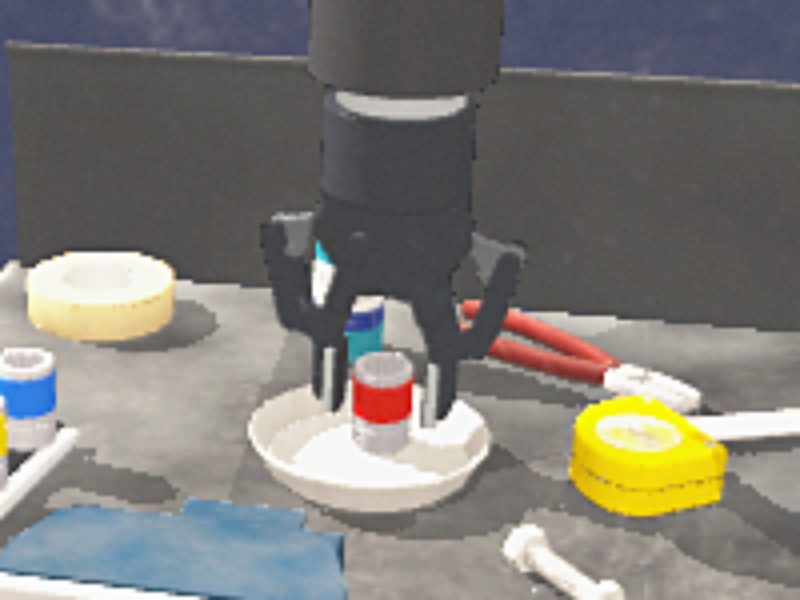

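Red stands free between the open pads at crop (382,402). I'll rise and go on to blue.

```bash
python3 -m pendant '[[0,0,-6,0,0,0,-0.1],[0,0,-10,0,0,0,-0.1],[0,0,-15,0,0,0,-0.1],[0,0,-20,0,0,0,-0.5],[0,0,-20,0,0,0,-1],[0,0,-15,0,0,0,-1],[0,0,0,0,0,0,-1]]'; python3 -c "
from h import *
goto(.6188,-.1218,.17)"
```

```text
time_s: 10.17
tcp_pos: [0.4366, -0.1746, 0.1818]
orientation: [-0.649, 0.761, -0.001, 0.0]
contact_force: [-0.1, 1.1, 0.2]
finger_gap: 0.085
t 10.1667 tcp [ 0.4366 -0.1746  0.1818] gap 0.085 F [-0.1  1.1  0.2]
shift now-axes [ -80.8 -171.6   12.1] shift target-axes [ -81.5 -171.3   11.8] turn [-0.14 -0.05  0.25]
```

```bash
python3 -m pendant '[[-5,-10,0,0,0,0.2,-1],[-10,-21,0,0,0,0,-1],[-12,-26,0,0,0,0,-1],[-12,-26,0,0,0,0,-1],[-12,-26,0,0,0,0,-1],[-12,-26,0,0,0,0,-1],[-12,-26,0,0,0,0,-1],[-4,-8,0,0,0,0,-1],[0,0,0,0,0,0,-1]]'; python3 -c "
from h import *
goto(.6188,-.1218,.14)
for n in('top','side'):
    cv2.imwrite(f'pics/{n}7.png',optics.snapshot(n)[:,:,::-1])"
```

```text
time_s: 10.92
tcp_pos: [0.6253, -0.1202, 0.1797]
orientation: [-0.647, 0.763, -0.001, 0.0]
contact_force: [-0.4, -0.4, 0.3]
finger_gap: 0.0852
t 10.9167 tcp [ 0.6253 -0.1202  0.1797] gap 0.0852 F [-0.4 -0.4  0.3]
shift now-axes [ 2.6  6.2 39.6] shift target-axes [ 2.6  6.2 39.7] turn [-0.11 -0.03 -0.13]
```

View pics/top7.png

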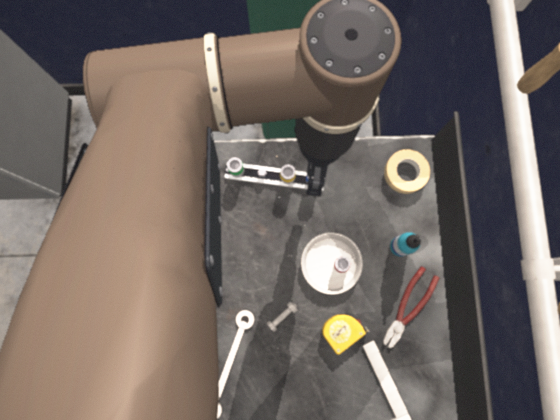

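View pics/side7.png

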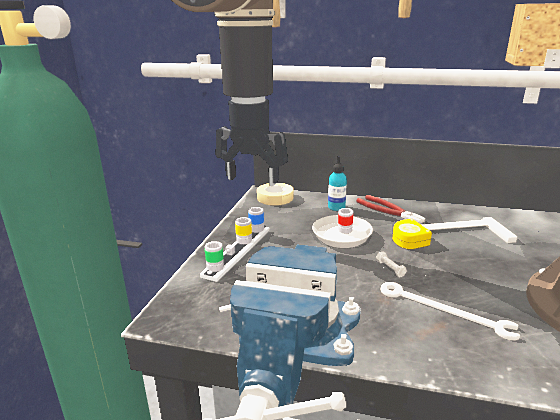

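Red stands in the tray, at top view (341,264) and side view (346,220). Next I'll correct laterally, come down over blue and work out red's position.

```bash
python3 -m pendant '[[1.5,3,5,-0.1,0,-0.1,-1],[1.5,3,12,0,0,0,-1],[0,0,14,0,0,0,-1],[0,0,14,0,0,0,-1],[0,0,0,0,0,0,-1]]'; python3 -c "
from h import *
goto(.6188,-.1218,.098)
cv2.imwrite('pics/z7.png',cv2.resize(cv2.imread('pics/top7.png')[215:315,280:400],None,fx=6,fy=6,interpolation=2))"
```

```text
time_s: 11.43
tcp_pos: [0.6103, -0.1245, 0.1331]
orientation: [-0.646, 0.763, 0.001, -0.001]
contact_force: [-0.4, 0.1, 0.1]
finger_gap: 0.0855
t 11.4333 tcp [ 0.6103 -0.1245  0.1331] gap 0.0855 F [-0.4  0.1  0.1]
shift now-axes [-4.1 -8.  35.1] shift target-axes [-4.1 -7.9 35.1] turn [ 0.12  0.02 -0.19]
```

View pics/z7.png

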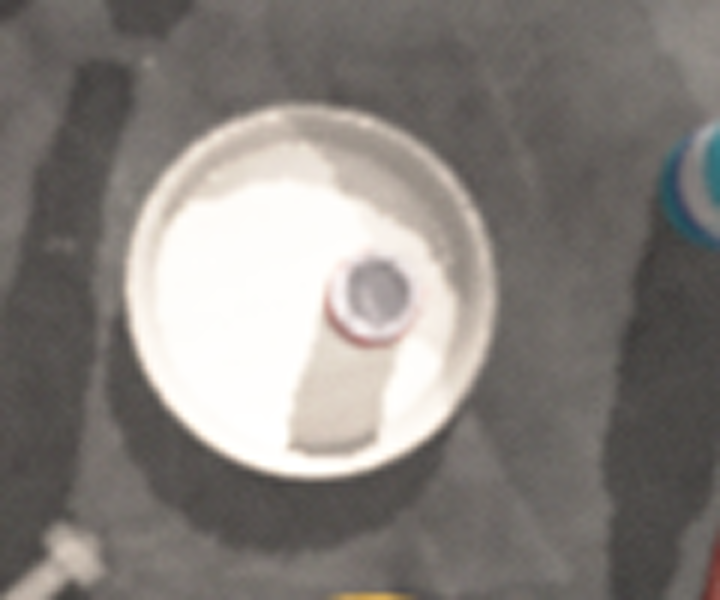

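Red's top ring is at crop (377,290) and it stands upright in the tray's right half. The last lateral shift overshot by 9 mm, so I'll settle that before going lower.

```bash
python3 -m pendant '[[-2,-4,2,0,0,0,-1],[0,0,0,0,0,0,-1],[0,0,0,0,0,0,-1]]'; python3 -c "
from h import *
r=(np.array([377,290])+.5)/6-.5+[280,215]
print('red top',onz('top',*r,.0515))
goto(.6188,-.1218,.098)"
```

```text
time_s: 11.68
tcp_pos: [0.6129, -0.1241, 0.1322]
orientation: [-0.646, 0.763, 0.001, -0.001]
contact_force: [-0.2, 0.2, 0.1]
finger_gap: 0.0855
red top [ 0.43928478 -0.17055508  0.0515    ]
t 11.6833 tcp [ 0.6129 -0.1241  0.1322] gap 0.0855 F [-0.2  0.2  0.1]
shift now-axes [-3.3 -5.6 34.2] shift target-axes [-3.2 -5.5 34.2] turn [ 0.15  0.01 -0.24]
```

```bash
python3 -m pendant '[[-3.3,-5.6,2,0.1,0,-0.2,-1],[0,0,0,0,0,0,-1],[0,0,0,0,0,0,-1]]'; python3 -c "
from h import *
goto(.6188,-.1218,.098)"
```

```text
time_s: 11.93
tcp_pos: [0.6203, -0.1216, 0.1321]
orientation: [-0.647, 0.762, -0.001, 0.001]
contact_force: [0.3, 0.5, -0.2]
finger_gap: 0.0854
t 11.9333 tcp [ 0.6203 -0.1216  0.1321] gap 0.0854 F [ 0.3  0.5 -0.2]
shift now-axes [ 0.4  1.6 34.1] shift target-axes [ 0.4  1.5 34.1] turn [-0.15  0.05 -0.02]
```

```bash
python3 -m pendant '[[0,1,6,0,0,0,-1],[0,0,8,0,0,0,-1],[0,0,8,0,0,0,-1],[0,0,6,0,0,0,-1],[0,0,3,0,0,0,-1],[0,0,0,0,0,0,-1]]'; python3 -c "
from h import *
goto(.6188,-.1218,.099)"
```

```text
time_s: 12.43
tcp_pos: [0.6193, -0.1212, 0.0977]
orientation: [-0.647, 0.762, -0.001, 0.001]
contact_force: [-0.3, 0.5, 0.5]
finger_gap: 0.0853
t 12.4333 tcp [ 0.6193 -0.1212  0.0977] gap 0.0853 F [-0.3  0.5  0.5]
shift now-axes [ 0.7  0.4 -1.3] shift target-axes [ 0.7  0.4 -1.3] turn [-0.15  0.06 -0.01]
```

Position is within 1 mm. I'll close on blue.

```bash
python3 -m pendant '[[0.7,0,0,0,0,0,0],[0,0,0,0,0,0,0.5],[0,0,0,0,0,0,1],[0,0,0,0,0,0,1],[0,0,0,0,0,0,1],[0,0,0,0,0,0,1],[0,0,0,0,0,0,1],[0,0,0,0,0,0,1],[0,0,0,0,0,0,1],[0,0,0,0,0,0,1]]' 80; python3 -c "
from h import *
goto(.6188,-.1218,.099)"
```

```text
time_s: 13.27
tcp_pos: [0.6192, -0.122, 0.098]
orientation: [-0.647, 0.762, -0.001, 0.001]
contact_force: [-0.7, 0.1, -1.5]
finger_gap: 0.0303
t 13.2667 tcp [ 0.6192 -0.122   0.098 ] gap 0.0303 F [-0.7  0.1 -1.5]
shift now-axes [-0.2  0.4 -1. ] shift target-axes [-0.2  0.4 -1. ] turn [-0.15  0.06 -0.01]
```

```bash
python3 -m pendant '[[0,0,-4,0,0,0,1],[0,0,-5,0,0,0,1],[0,0,-6,0,0,0,1],[0,0,-6,0,0,0,1],[0,0,-6,0,0,0,1],[0,0,-6,0,0,0,1],[0,0,0,0,0,0,1]]'; python3 -c "
from h import *
goto(.6188,-.1218,.17)
cv2.imwrite('pics/side8.png',cv2.resize(optics.snapshot('side')[100:300,150:350,::-1],None,fx=3,fy=3))"
```

```text
time_s: 13.85
tcp_pos: [0.6193, -0.1221, 0.1344]
orientation: [-0.647, 0.762, -0.001, 0.001]
contact_force: [0.2, -1.0, -1.3]
finger_gap: 0.0303
t 13.85 tcp [ 0.6193 -0.1221  0.1344] gap 0.0303 F [ 0.2 -1.  -1.3]
shift now-axes [ -0.2   0.4 -35.6] shift target-axes [ -0.2   0.5 -35.6] turn [-0.15  0.05 -0.01]
```

View pics/side8.png

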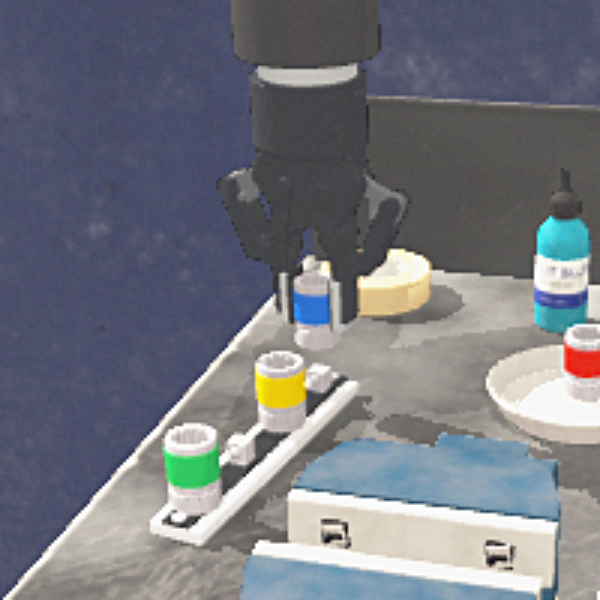

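Blue is off at crop (313,305) and its stud shows at (318,378). Yellow and green are still seated. I'll raise it and carry it to (0.445,-0.127).

```bash
python3 -m pendant '[[0,0,-12,0,0,0,1],[0,0,-18,0,0,0,1],[0,0,-10,0,0,0,1],[0,0,0,0,0,0,1],[0,0,0,0,0,0,1]]'; python3 -c "
from h import *
goto(.445,-.127,.17)"
```

```text
time_s: 14.32
tcp_pos: [0.618, -0.122, 0.1749]
orientation: [-0.647, 0.762, 0.0, 0.001]
contact_force: [-0.2, -0.2, -1.5]
finger_gap: 0.0303
t 14.3167 tcp [ 0.618  -0.122   0.1749] gap 0.0303 F [-0.2 -0.2 -1.5]
shift now-axes [ 33.1 169.9   4.7] shift target-axes [ 32.9 169.9   4.9] turn [-0.06  0.08 -0.06]
```

```bash
python3 -m pendant '[[2,9,0,0,0,0,1],[4,18,0,0,0,0,1],[5,24,0,0,0,0,1],[5,24,0,0,0,0,1],[5,24,0,0,0,0,1],[5,24,0,0,0,0,1],[4,20,0,0,0,0,1],[2,10,0,0,0,0,1],[0,0,0,0,0,0,1],[0,0,0,0,0,0,1]]'; python3 -c "
from h import *
goto(.445,-.127,.13)"
```

```text
time_s: 15.15
tcp_pos: [0.4448, -0.1296, 0.1653]
orientation: [-0.646, 0.763, 0.005, -0.004]
contact_force: [0.5, -0.2, -0.0]
finger_gap: 0.0302
t 15.15 tcp [ 0.4448 -0.1296  0.1653] gap 0.0302 F [ 0.5 -0.2 -0. ]
shift now-axes [-2.6 -0.2 35.3] shift target-axes [-2.6  0.2 35.3] turn [ 0.69 -0.   -0.21]
```

```bash
python3 -m pendant '[[-2.6,0,6,0.6,0,-0.2,1],[0,0,10,0,0,0,1],[0,0,10,0,0,0,1],[0,0,7,0,0,0,1],[0,0,0,0,0,0,1],[0,0,0,0,0,0,1]]'; python3 -c "
from h import *
goto(.445,-.127,.096)
cv2.imwrite('pics/side9.png',cv2.resize(optics.snapshot('side')[120:270,250:450,::-1],None,fx=4,fy=4))"
```

```text
time_s: 15.65
tcp_pos: [0.4474, -0.1268, 0.1299]
orientation: [-0.648, 0.762, 0.0, -0.0]
contact_force: [-0.0, 0.2, -1.1]
finger_gap: 0.0301
t 15.65 tcp [ 0.4474 -0.1268  0.1299] gap 0.0301 F [-0.   0.2 -1.1]
shift now-axes [ 0.6  2.4 33.9] shift target-axes [ 0.6  2.4 33.9] turn [ 0.03 -0.02  0.03]
```

View pics/side9.png

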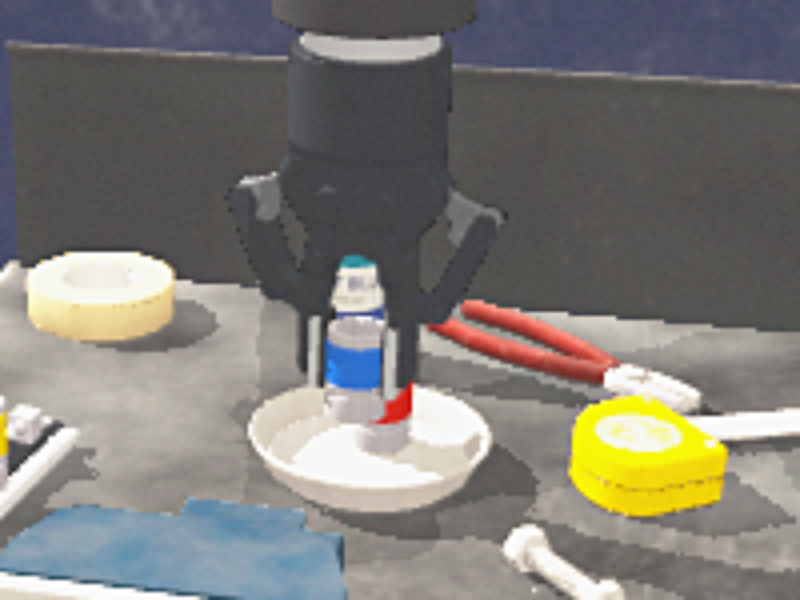

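Blue hangs in front of red, at crop (355,365) against (390,405), with room between them. Lowering now.

```bash
python3 -m pendant '[[0.5,2,6,0,0,0,1],[0,0.5,8,0,0,0,1],[0,0,8,0,0,0,1],[0,0,5,0,0,0,1],[0,0,0,0,0,0,1]]'; python3 -c "
from h import *
goto(.445,-.127,.0925)"
```

```text
time_s: 16.12
tcp_pos: [0.4456, -0.1269, 0.1013]
orientation: [-0.648, 0.762, -0.001, 0.001]
contact_force: [0.1, 0.4, -1.0]
finger_gap: 0.0299
t 16.1167 tcp [ 0.4456 -0.1269  0.1013] gap 0.0299 F [ 0.1  0.4 -1. ]
shift now-axes [0.2 0.6 8.8] shift target-axes [0.2 0.6 8.8] turn [-0.1   0.02  0.03]
```

```bash
python3 -m pendant '[[0,0.5,3,0,0,0,1],[0,0,3,0,0,0,1],[0,0,1.5,0,0,0,1],[0,0,0,0,0,0,1]]';python3 -m pendant '[[0,0,1.5,0,0,0,1],[0,0,0,0,0,0,1]]'
```

```text
time_s: 16.45
tcp_pos: [0.4452, -0.1269, 0.0927]
orientation: [-0.648, 0.762, -0.0, 0.0]
contact_force: [0.5, 0.9, -0.3]
finger_gap: 0.0298
time_s: 16.62
tcp_pos: [0.4455, -0.1271, 0.0926]
orientation: [-0.648, 0.761, -0.001, 0.0]
contact_force: [-0.1, -0.1, -1.2]
finger_gap: 0.0301
```

```bash
python3 -m pendant '[[0,0,1.5,0,0,0,1],[0,0,0,0,0,0,1]]'
```

```text
time_s: 16.78
tcp_pos: [0.4458, -0.1274, 0.0927]
orientation: [-0.649, 0.761, -0.001, 0.0]
contact_force: [-0.3, 0.1, -0.7]
finger_gap: 0.0304
```

z has stalled at 0.0927, which is the floor again. I'll release partway.

```bash
python3 -m pendant '[[0,0,0,0,0,0,0.2],[0,0,0,0,0,0,0.1],[0,0,0,0,0,0,0],[0,0,0,0,0,0,-0.1],[0,0,0,0,0,0,-0.1],[0,0,0,0,0,0,-0.1],[0,0,0,0,0,0,-0.1]]'; python3 -c "
from h import *
cv2.imwrite('pics/side10.png',cv2.resize(optics.snapshot('side')[120:270,250:450,::-1],None,fx=4,fy=4))"
```

```text
time_s: 17.37
tcp_pos: [0.4467, -0.1273, 0.0932]
orientation: [-0.649, 0.761, -0.002, 0.001]
contact_force: [0.4, 0.9, -0.2]
finger_gap: 0.0472
```

View pics/side10.png

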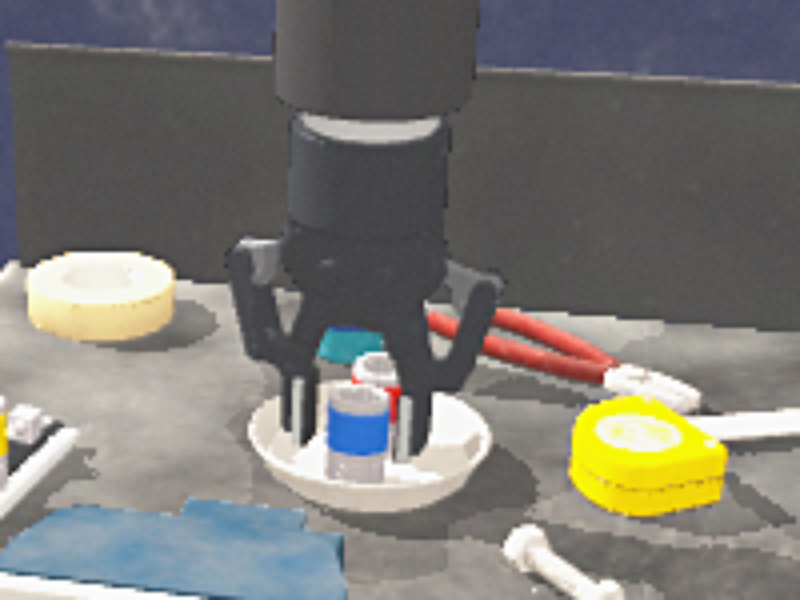

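Blue stands upright at crop (357,432) and is free of both pads. I'll rise and move clear so the tray can be seen.

```bash
python3 -m pendant '[[0,0,-5,0,0,0,-0.1],[0,0,-10,0,0,0,-0.1],[0,0,-15,0,0,0,-0.1],[0,0,-20,0,0,0,-0.1],[0,0,-20,0,0,0,-0.5],[0,0,-20,0,0,0,-1],[0,0,-20,0,0,0,-1],[0,-10,-10,0,0,0,-1],[0,-20,0,0,0,0,-1],[0,-25,0,0,0,0,-1],[0,-25,0,0,0,0,-1],[0,-25,0,0,0,0,-1],[0,-10,0,0,0,0,-1],[0,0,0,0,0,0,-1],[0,0,0,0,0,0,-1]]'; python3 -c "
from h import *
for n in('top','side'):
    cv2.imwrite(f'pics/{n}11.png',optics.snapshot(n)[:,:,::-1])
a=cv2.imread('pics/top11.png')[140:320,215:395];b=cv2.imread('pics/side11.png')[180:290,195:395]
cv2.imwrite('pics/t11z.png',cv2.resize(a,None,fx=3.3,fy=3.3,interpolation=2));cv2.imwrite('pics/s11z.png',cv2.resize(b,None,fx=4,fy=4,interpolation=2))"
```

```text
time_s: 18.67
tcp_pos: [0.5618, -0.1467, 0.2252]
orientation: [-0.649, 0.761, -0.003, 0.002]
contact_force: [-0.4, -0.2, -0.1]
finger_gap: 0.0857
```

View pics/t11z.png

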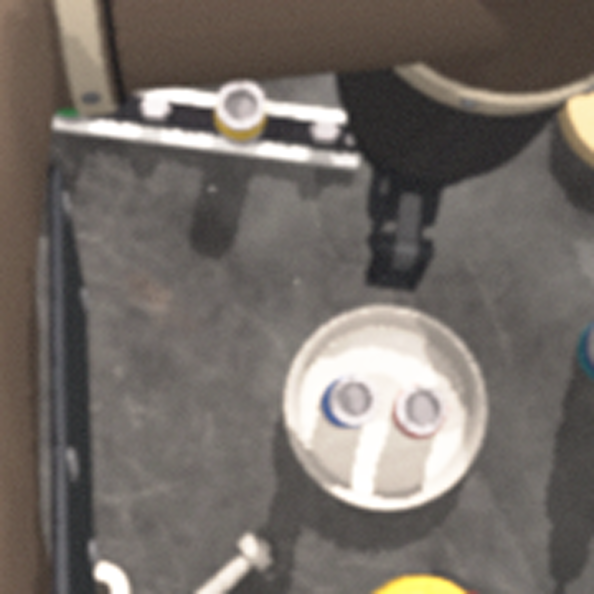

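View pics/s11z.png

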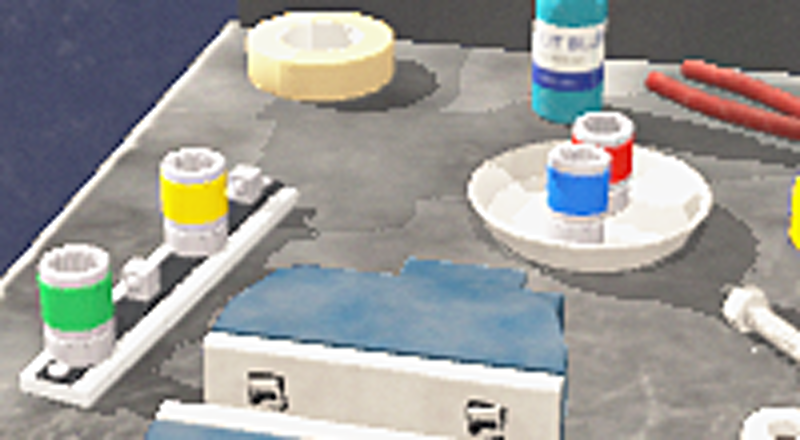

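Both sockets stand in the tray: top crop blue (353,398) and red (423,409), side crop blue (577,190) and red (605,150). Yellow and green are seated. I'll check the positions and then hand in.

```bash
python3 -c "
from h import *
t=np.array([.441,-.151])
for n,p,s in(('blue',(353,398),(580,153)),('red',(423,409),(603,121))):
    a=(np.array(p)+.5)/3.3-.5+[215,140];b=(np.array(s)+.5)/4-.5+[195,180]
    X=onz('top',*a,.0515);print(n,X.round(4),'r',np.linalg.norm(X[:2]-t).round(4),two(a,b))
print(get_obs()['contact_force'],get_obs()['qd'].round(3))
order.sign_off()"
```

```text
blue [ 0.4456 -0.1296  0.0515] r 0.0219 (array([ 0.44522909, -0.12933361,  0.05474302]), np.float64(0.0003369031353203047))
red [ 0.4379 -0.1713  0.0515] r 0.0205 (array([ 0.43828872, -0.17080047,  0.05476139]), np.float64(0.0010677417741128989))
[-0.35948649  1.02248974 -0.37836755] [ 0.003 -0.012 -0.008 -0.     0.001  0.   ]
the job is handed in; nothing more can be done
```

I pulled the red socket straight up off its stud and stood it in the tray. I then did the same with the blue one and handed the job in just under 19 s into the 51 s limit; the station gives no verdict.

- **Placement:** both sockets stand upright side by side. Their tops measure about 21 mm (red) and 22 mm (blue) from the tray's centre, each on its own side.
- **Strip:** yellow and green looked fully seated in the last side picture. I judged that by eye and did not measure it again. The arm covered most of green in the last top picture.
- **Robot:** the gripper was open, well above the bench and touching nothing, with the wrist force at about 1 N, within its noise.

Three readings disagreed or showed nothing:
- **Socket height:** the two-view height of the socket tops was 54.7 mm, against the 51.5 mm I assumed. That is roughly the 2 mm calibration error plus my reading of the pixels.
- **Touchdown:** the wrist force showed no clear contact when the sockets met the tray floor. I took contact from the height stalling at the expected level, and the pictures agreed.
- **Tray centre:** my rough side-view readings of the tray's centre were 3 to 12 mm off the top-view one. I used a point within about 1 mm of the top-view one.

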